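# Pack up the short foot of a rocking spice stand

## Robot

A 6-joint arm with a two-finger parallel gripper is mounted at the origin on a cart in front of the work surface, level with it; the furniture and walls round the work are solid. World frame = base frame: x ahead of the robot, y to its left, z up, the work surface at z = 0. Lengths are in m, angles in rad, forces in N, time in s.
With the tool pointing down it reaches from about 0.3 to 0.875 m from the base axis. Payload 4.2 kg.
Tool frame: the origin (TCP) lies at the very end of the fingers, on their centre line; the grasp point (between the pads) lies 19 mm behind it; z points along the fingers, y is the line along which they close (so a half turn about z gives the same grasp; the last joint's range is limited). The gripper opens to 85 mm and grips with 20 to 120 N. Pads are 22 mm wide; open, the fingers measure 114 mm over their backs; the gripper's body (76 mm by 85 mm) begins 54 mm behind the grasp point. The pads swing forward as they close: fully open they stand 13 mm farther back than shut.
Start: joints at [-1.221, 0.32, 1.565, -0, 1.257, -0.02], TCP at [0.208, -0.536, 0.231] pointing down, gripper open.
Joint ranges: [-3.11, 3.11], [-0.84, 2.01], [0.21, 2.61], [-1.34, 4.49], [0.05, 2.63], [-2.56, 2.56]. Speed limits (rad/s): [2.57, 2.57, 3.14, 3.14, 3.14, 3.14].

## Interface

Orientations are given as a unit quaternion [w, x, y, z].
In Python, from cell import get_obs, cams, robot gives the robot as it stands.
- The arm moves only by the shell command python3 -m inch 'ROWS'. ROWS is JSON, a list of rows, each a list of 7 numbers: the closure, from 0 (fully open) to 1 (shut), then the shift along the world's x, y, z in m, then the turn, a rotation vector about the world's x, y, z in degrees. A call has 1 to 20 rows; each row shifts and turns the commanded pose from where the row before left it; what a row does not reach is not made up. A row lasts 1/10 s, in which the tool goes at most 50 mm and 8.59 degrees, less where a joint would pass 70% of its speed; a pose out of reach is approached as far as the arm can. A call is refused whole if a number of a shift passes 0.05 or a number of a turn 8.59, either way. A call with a gripper value outside its range is refused whole. The fingers move at their own pace and stop on an object; the grip force is fixed at half the most. Time passes only in rows, so rows that do not move let the fingers close. It gives the time, the measured TCP pose, the force, the opening and the grip force at its end, in the units of the state.
- get_obs(): the state, without advancing time (a new reading comes with each control period).
- cams.camera(name): name is "scene" or "top" or "wrist"; returns the picture (400x640x3 uint8, red, green, blue); there is no depth.
- cams.camera_info(name): a dict with "fov_y" (degrees; the focal length in pixels is half the picture's height over the tangent of half this angle, whatever the lens; pixels are square), "cx", "cy" (the principal point, pixels), "k1" (the pictures are not rectified: a ray, as slopes to the right and down, at radius r is drawn at 1 + k1 r^2 times it, then the intrinsics apply), "view" (4x4, takes a point from world to camera coordinates); the wrist camera has in their place "T_tool_cam" (4x4, takes a point from camera to tool coordinates, whose origin is the TCP and whose axes are the flange's). Camera axes: x right, y up, looking along -z (the intrinsics and any distortion apply to the point x, -y, -z); pixel columns grow to the right and rows downward; lengths in m; the calibration is good to about 2 mm. A picture is of the moment at which its call begins: read the wrist's pose just before it. camera_info takes no time and is no camera call.
- robot.job_done(): hands the job in; it is judged then, once.
The state is a dict: "time_s": time; "joint_positions": joint angles; "dq": joint speeds; "joint_efforts": joint torques, N m; "tool_pos": TCP position; "eef_rot": TCP orientation; "contact_force": force on the tool from outside, world axes, zero at the start; "torque": the same for the moment, N m; "finger_gap": opening from 0.0 (shut) to 1.0 (fully open); "grip_force": force on a finger pad.
Only numpy, scipy, OpenCV 4.12 (cv2) and the standard library are available. Lean on these libraries where they do the work, as an engineer would, in place of code of your own. Each camera call takes 0.05 s, during which the arm holds its last target. There are 200 camera calls.

## Task

The small wooden spice stand rocks because its single front foot is too short and hangs clear of the worktop. Take the flat wooden packing slips from the chopping board and lay them flat, one on top of another, under that foot until no further slip will go in, so that the front of the stand hardly sinks any more; then press down on the front of the stand, firmly but without forcing it, so that it is clamped on the stack, and finish while still pressing. Leave the mug, the salt shaker, the tape roll and the teaspoon where they are.

Things in the scene. Friction and masses are not known exactly. Their poses are not given: they have to be found in the camera images.
- stand_base: Standing place of the spice stand, fixed. Origin on the worktop (z = 0) straight below the centre of the stand's front foot; x points from there under the stand to its two rear legs (130 mm away, at y = +70 and -70 mm), z up. The space under the stand is open from the front and the sides as far back as the legs. Counts as the stand with all it carries.
- front_edge (a point): Middle of the upper front edge of the stand's wooden plate (205 x 180 x 16 mm, top 75 mm above the worktop while not pressed), 18 mm in front of the foot's centre. Two jars and a steel rail stand on the plate's rear part, from 95 mm behind the foot on. A steel socket of 13 mm radius over the foot reaches down to 45 mm above the worktop.
- foot: The short front foot of the stand, a springy rubber disc of 13 mm radius on a steel stem (it gives about 1 mm for each 3 N, 6 mm at most). Origin at the centre of its flat underside, so its z is the open gap over the worktop: 13 to 37 mm at the start, different each time. It cannot be screwed out. It sinks with the stand.
- press_point (a point): Point on the plate's top straight above the foot, 75 mm above the worktop while not pressed. The stand rocks about the lower ends of its legs (8 mm above the worktop, 130 mm behind the foot): 2 to 5 N here push the front down until the foot meets what is below it; let go, it rises to where it was and no higher. Firm pressing means some 5 to 20 N.
- slip_0: Loose flat packing slip of light wood, 100 x 40 x 10 mm, edges rounded 2 mm, 30 g, lying flat. Origin at the centre of its underside, x along its 100 mm length, z up. All three slips are alike (either end, either face).
- slip_1: Second slip, same as slip_0.
- slip_2: Third slip, same as slip_0. One, two or three slips are needed, depending on the gap.
- board: Wooden chopping board, 190 (x) x 270 (y) x 21 mm, fixed; the three slips lie on it side by side, their length along its x, their centres about 82 mm apart along its y. Origin at the centre of its underside.
- mug: Dark mug, 88 mm wide with the handle to one side (126 mm over all), 106 mm tall; bystander, origin at the centre of its underside.
- salt_shaker: Salt shaker, 44 mm wide, 90 mm tall; bystander, origin at the centre of its underside.
- tape_roll: Roll of tape lying flat, 104 mm wide, 25 mm tall; bystander, origin at the centre of its underside.
- teaspoon: Teaspoon, 132 x 28 x 11 mm, lying flat along its x; bystander, origin at the centre of its underside.

How it is judged:
By the outcome, as a careful person would: the job done as asked, in the order asked, and still so for the second after the job is handed in, while the arm keeps its last pose, push and grip.
It also fails if it takes over 72 s, if anything falls off the work surface, if the arm or the gripper's body presses on something with over 40 N, if the wrist force passes 120 N, or if a joint passes its speed limit or range.

## Working session

There is one attempt and no reset: what is moved stays moved. The work goes in short steps, Python scripts to look and compute and a shell command to move; the robot and the scene stay as the last step left them, time stands still between calls to the robot, and variables do not carry over. Pictures are saved under pics/ and viewed, at most 10 in all, crops included, and the job is handed in when it is done.

```bash
mkdir -p pics; cat > h.py <<'E'
import numpy as np,cv2
from cell import get_obs,cams,robot
from scipy.spatial.transform import Rotation as R
def ray(name,u,v,obs=None):
    i=cams.camera_info(name);f=200/np.tan(np.radians(i['fov_y'])/2)
    d=np.array([(u-i['cx'])/f,(v-i['cy'])/f]);s=d.copy()
    for _ in range(30): s=d/(1+i['k1']*(s@s))
    c=np.array([s[0],-s[1],-1])
    if name=='wrist':
        o=obs or get_obs();q=o['eef_rot'];r=R.from_quat([q[1],q[2],q[3],q[0]]).as_matrix()
        T=np.eye(4);T[:3,:3]=r;T[:3,3]=o['tool_pos'];T=T@np.array(i['T_tool_cam'])
    else: T=np.linalg.inv(np.array(i['view']))
    return T[:3,3],T[:3,:3]@c
def at(name,u,v,z,obs=None):
    o,d=ray(name,u,v,obs);return (o+d*(z-o[2])/d[2]).round(4)
def tri(a,b):
    (o,d),(p,e)=a,b
    A=np.stack([d,-e],1);t=np.linalg.lstsq(A,p-o,rcond=None)[0]
    x,y=o+d*t[0],p+e*t[1];return ((x+y)/2).round(4),np.linalg.norm(x-y).round(4)
def proj(name,P):
    i=cams.camera_info(name);f=200/np.tan(np.radians(i['fov_y'])/2)
    c=np.array(i['view'])@np.append(P,1);s=np.array([c[0],-c[1]])/-c[2];s=s*(1+i['k1']*(s@s))
    return (s*f+[i['cx'],i['cy']]).round(1)
E
python3 - <<'E'
from h import *
a=[cams.camera(n) for n in('scene','top')]
for n,p in zip(('scene','top'),a): cv2.imwrite(f'pics/{n}0.png',cv2.resize(p[...,::-1],(800,500)))
for n,p in zip(('scene','top'),a): np.save(f'{n}0.npy',p)
for n in ('scene','top','wrist'): print(cams.camera_info(n))
print(get_obs())
E
```

```text
{'fov_y': 57.21411964167488, 'cx': 315.31383127552857, 'cy': 194.28178795868655, 'k1': -0.0029793759809403956, 'view': array([[-0.46790917, -0.88364421,  0.01529402,  0.24202686],
       [ 0.45315244, -0.22502509,  0.86256396, -0.32444992],
       [-0.75875811,  0.41053211,  0.50571683, -0.89594709],
       [ 0.        ,  0.        ,  0.        ,  1.        ]])}
{'fov_y': 46.15209319821331, 'cx': 321.2726617650499, 'cy': 198.39420169657373, 'k1': 0.03920767286096683, 'view': array([[-2.62250796e-03, -9.99995886e-01, -1.16210941e-03,
        -5.16746079e-02],
       [ 9.93914557e-01, -2.73453137e-03,  1.10119828e-01,
        -5.63381108e-01],
       [-1.10122553e-01, -8.66247331e-04,  9.93917639e-01,
        -1.36441078e+00],
       [ 0.00000000e+00,  0.00000000e+00,  0.00000000e+00,
         1.00000000e+00]])}
{'fov_y': 68.34008528607131, 'cx': 318.4640787917003, 'cy': 202.9631175506317, 'k1': 0.01712700191640574, 'T_tool_cam': array([[-1.01054589e-03,  9.64313908e-01,  2.64759637e-01,
         6.67072548e-02],
       [ 9.99999480e-01,  1.01093667e-03,  1.34782926e-04,
        -1.024
[... 219 characters left out ...]
array([-1.22099675e+00,  3.20233356e-01,  1.56552525e+00,  4.76273960e-06,
        1.25742775e+00, -2.00582109e-02]), 'dq': array([-7.94283268e-04, -2.90939933e-03, -7.97788210e-04, -2.18300864e-03,
        2.46948370e-04, -1.15706124e-05]), 'joint_efforts': array([ 6.22737589e-04, -4.16409194e+01, -2.34704518e+01, -8.70779400e-05,
        4.92188934e-03, -2.30261685e-05]), 'tool_pos': array([ 0.20767949, -0.53573437,  0.23057559]), 'eef_rot': array([-7.86416229e-04,  9.82949151e-01,  1.83875857e-01, -1.28548742e-04]), 'contact_force': array([ 0.22163119,  0.48875647, -0.18800938]), 'torque': array([-0.04856857, -0.02976583,  0.00725537]), 'grip_force': 0.0, 'finger_gap': 1.0004762532056173}
```

View pics/scene0.png

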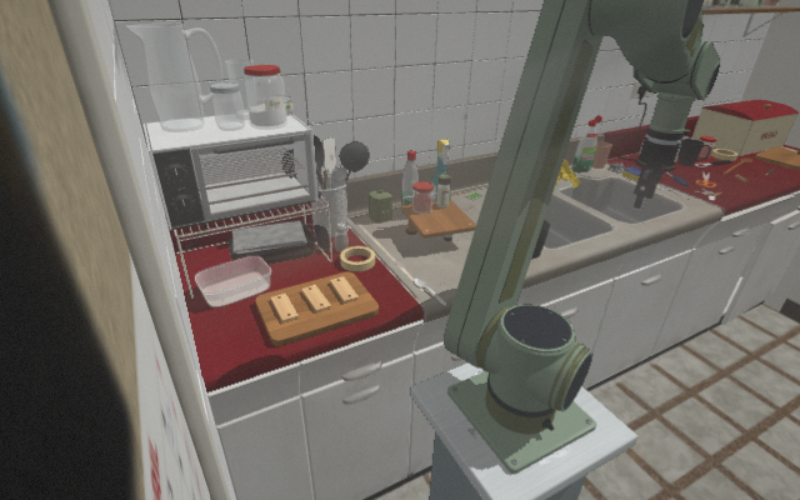

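View pics/top0.png

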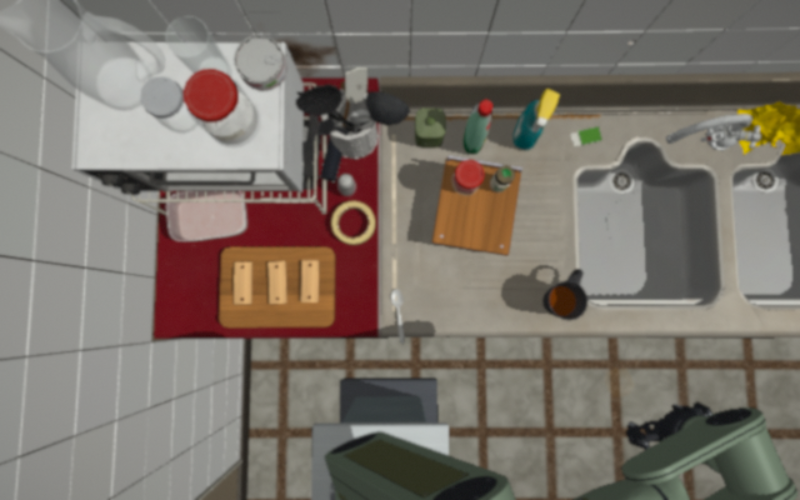

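The scene view shows the board with three slips at about (315,300) and the stand at (440,215). In the top view the board is at (278,288), the slips at x = 243, 277 and 310, and the stand at (477,207) with its front edge at row ~250. The mug is at (566,300), the tape at (353,222), the spoon at (398,315) and the shaker at (346,183).

```bash
python3 - <<'E'
from h import *
p=np.load('top0.npy');cv2.imwrite('pics/t1.png',cv2.resize(p[120:270,165:430,::-1],None,fx=3,fy=3,interpolation=cv2.INTER_CUBIC))
s=lambda u,v:(u*.8,v*.8)
for n,u,v,z in [('board c',278,288,.021),('slipL',243,282,.031),('slipM',277,282,.031),('slipR',310,281,.031),('frontL',433,243,.075),('frontR',509,254,.075),('backL',446,160,.075),('backR',521,168,.075)]:
    print(n,at('top',*s(u,v),z))
E
```

```text
board c [0.4696 0.2404 0.021 ]
slipL [0.4836 0.3208 0.031 ]
slipM [0.4833 0.241  0.031 ]
slipR [0.4854 0.1633 0.031 ]
frontL [ 0.5698 -0.1256  0.075 ]
frontR [ 0.5438 -0.2999  0.075 ]
backL [ 0.7652 -0.1576  0.075 ]
backR [ 0.7453 -0.3322  0.075 ]
```

View pics/t1.png

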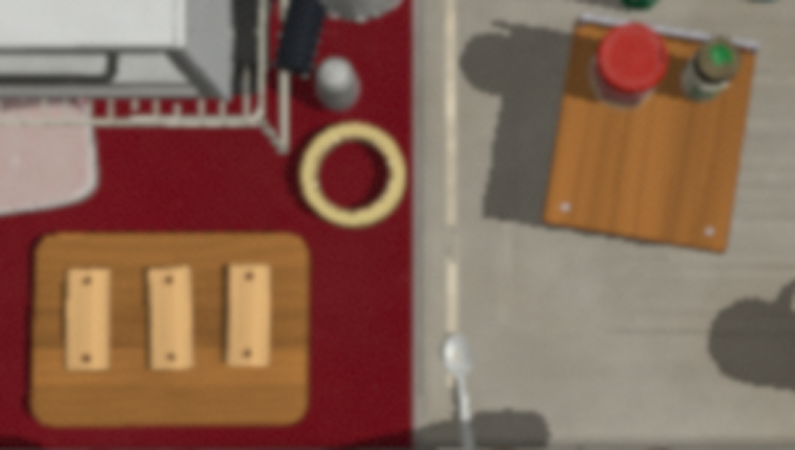

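The crop shows the slips at (88,319), (170,318) and (248,315), nearly parallel to the board. The front corners of the stand are at (543,222) and (725,251), so the stand has about -9° yaw and the foot is near (0.575,-0.215). I'll move over the slips with the camera on the robot side (tool x = -world x).

```bash
python3 -m inch '[[0.35,0.0143,0.04,0,0,0,8.36],[0.35,0.0143,0.04,0,0,0,8.36],[0.35,0.0143,0.04,0,0,0,8.36],[0.35,0.0143,0.04,0,0,0,8.36],[0.35,0.0143,0.04,0,0,0,8.36],[0.35,0.0143,0.04,0,0,0,8.36],[0.35,0.0143,0.04,0,0,0,8.36],[0.35,0.0143,0.04,0,0,0,8.36],[0.35,0.0143,0.04,0,0,0,8.36],[0.35,0.0143,0.04,-0.01,0,0,8.36],[0.35,0.0143,0.04,-0.01,0,0,8.36],[0.35,0.0143,0.04,-0.01,0,0,8.36],[0.35,0.0143,0.04,-0.01,0,0,8.36],[0.35,0.0143,0.04,-0.01,0,0,8.36],[0.35,0.0143,0.04,-0.01,0,0,8.36],[0.35,0.0143,0.04,-0.01,0,0,8.36],[0.35,0.0143,0.04,-0.01,0,0,8.36],[0.35,0.0143,0.04,-0.01,0,0,8.36],[0.35,0.0143,0.04,-0.01,0,0,8.36],[0.35,0,0,0,0,0,0]]'
python3 - <<'E'
from h import *
o=get_obs();p=cams.camera('wrist');np.save('w1.npy',p)
cv2.imwrite('pics/w1.png',cv2.resize(p[...,::-1],(800,500)))
q=o['eef_rot'];print(o['joint_positions'].round(2),o['tool_pos'],R.from_quat([q[1],q[2],q[3],q[0]]).as_matrix().round(3),o['finger_gap'])
import json;json.dump({k:np.array(o[k]).tolist() for k in('tool_pos','eef_rot')},open('o1.json','w'))
E
```

```text
time_s: 2.1
tool_pos: [0.4805, 0.2277, 0.1296]
eef_rot: [-0.0, -0.003, 1.0, 0.0]
contact_force: [-0.6, -1.3, -0.6]
finger_gap: 0.65
grip_force: 0.0
[ 0.42  0.34  1.81  0.    0.99 -1.16] [0.48045558 0.2277352  0.12959717] [[-1.    -0.006 -0.001]
 [-0.006  1.     0.001]
 [ 0.001  0.001 -1.   ]] 0.6501223944082603
```

View pics/w1.png

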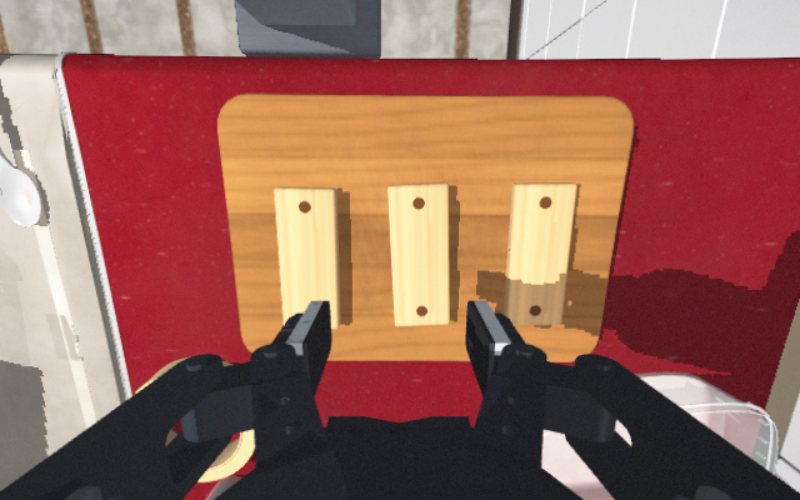

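The wrist view shows all three slips, with image up = -x. Near ends at 800 scale: right slip (276..336,188), middle slip (389..449,185), left slip (512..577,184). The far end of the middle slip is at (395..450,326).

```bash
python3 - <<'E'
from h import *
import json;o=json.load(open('o1.json'))
for n,u,v in [('Rn',306,188),('Rf',311,328),('Mn',419,185),('Mf',422,326),('Ln',545,184),('Lf',535,322),('Mwl',389,186),('Mwr',449,184)]:
    print(n,at('wrist',u*.8,v*.8,.031,o))
E
```

```text
Rn [0.4353 0.169  0.031 ]
Rf [0.5343 0.1666 0.031 ]
Mn [0.433  0.2418 0.031 ]
Mf [0.5324 0.246  0.031 ]
Ln [0.4321 0.3227 0.031 ]
Lf [0.5287 0.3262 0.031 ]
Mwl [0.4337 0.2225 0.031 ]
Mwr [0.4323 0.2611 0.031 ]
```

```bash
python3 -m inch '[[0.35,-0.0165,-0.031,0,0,0,0],[0.35,-0.0165,-0.031,-0.02,0,0,0],[0.35,0,0,-0.035,0,0,0],[0.35,0,0,-0.03,0,0,0],[0.35,0,0,-0.015,0,0,0],[0.35,0,0,-0.0096,0,0,0],[0.35,0,0,0,0,0,0],[1,0,0,0,0,0,0],[1,0,0,0,0,0,0],[1,0,0,0,0,0,0],[1,0,0,0,0,0,0],[1,0,0,0,0,0,0]]'
```

```text
time_s: 3.35
tool_pos: [0.4473, 0.162, 0.023]
eef_rot: [0.001, -0.0, 1.0, 0.0]
contact_force: [-1.6, -1.1, 7.1]
finger_gap: 0.441
grip_force: 60.6
```

```bash
python3 -m inch '[[1,0,0,0.02,0,0,0],[1,0,0,0.04,0,0,0],[1,0,0,0.045,0,0,0],[1,0.001,-0.045,0.009,0,0,-1.1],[1,0.001,-0.045,0.009,0,0,-1.1],[1,0.001,-0.045,0.009,0,0,-1.1],[1,0.001,-0.045,0.009,0,0,-1.1],[1,0.001,-0.045,0.009,0,0,-1.1],[1,0.001,-0.045,0.009,0,0,-1.1],[1,0.001,-0.045,0.009,0,0,-1.1],[1,0.001,-0.044,0.009,0,0,-1.1],[1,0,0,0,0,0,0]]'
python3 - <<'E'
from h import *
o=get_obs();p=cams.camera('wrist')
s=cams.camera('scene')
cv2.imwrite('pics/w2.png',cv2.resize(p[...,::-1],(800,500)))
c=cv2.resize(s[120:220,290:410,::-1],None,fx=6,fy=6,interpolation=cv2.INTER_CUBIC);cv2.imwrite('pics/s2.png',c)
q=o['eef_rot'];print(o['tool_pos'],R.from_quat([q[1],q[2],q[3],q[0]]).as_matrix().round(3)[:,0],o['finger_gap'],o['contact_force'])
import json;json.dump({k:np.array(o[k]).tolist() for k in('tool_pos','eef_rot')},open('o2.json','w'))
E
```

```text
time_s: 4.55
tool_pos: [0.4555, -0.202, 0.2003]
eef_rot: [0.002, 0.079, 0.997, -0.002]
contact_force: [0.4, 1.1, -1.4]
finger_gap: 0.441
grip_force: 60.2
[ 0.45545811 -0.20203807  0.20034954] [-0.987  0.158 -0.005] 0.4412568644157317 [ 0.40388857  1.13078806 -1.35987988]
```

View pics/w2.png

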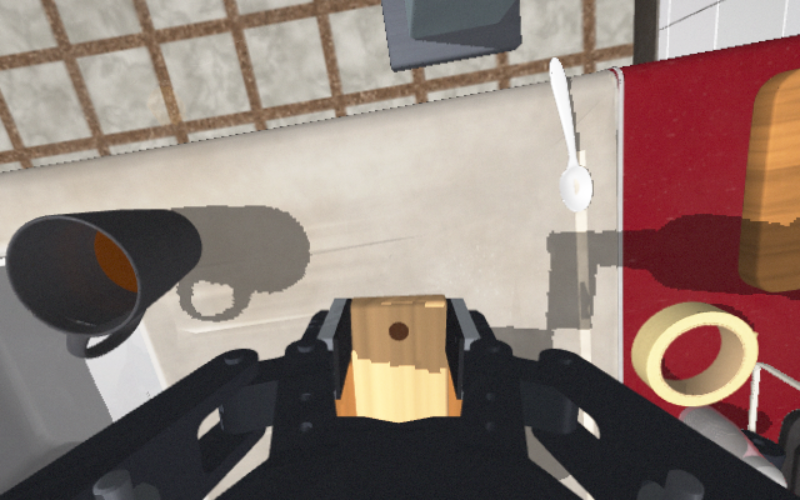

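View pics/s2.png

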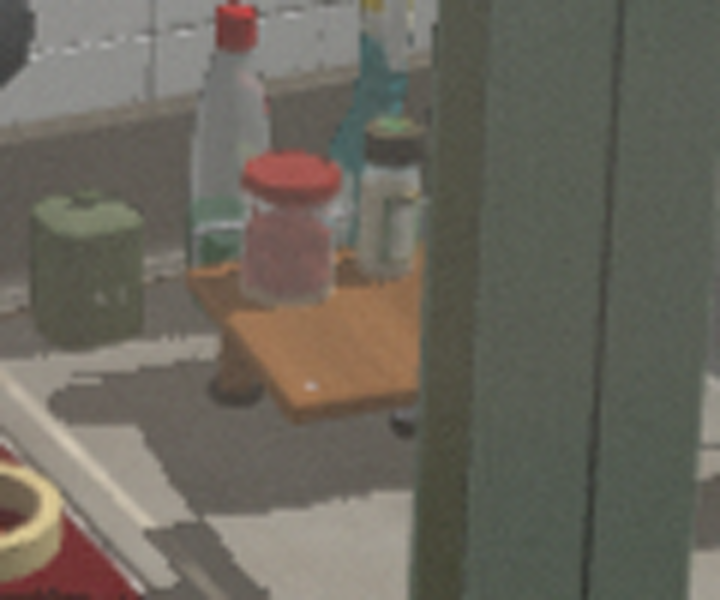

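The wrist view shows the slip held flat, near end at (399,297); the stand is hidden behind the gripper. In the scene crop the stand's front-left corner is at (293,410) and the dark foot disc at (405,420), partly behind the arm. The first scene picture had the arm elsewhere, so I'll enlarge that one.

```bash
python3 - <<'E'
from h import *
import json;o=json.load(open('o2.json'))
s=np.load('scene0.npy')
cv2.imwrite('pics/s3.png',cv2.resize(s[150:210,315:395,::-1],None,fx=10,fy=10,interpolation=cv2.INTER_CUBIC))
n=at('wrist',399*.8,297*.8,.2083,o);print('slip near end',n, n-o['tool_pos'])
f=lambda u,v:(165+(u+.5)/3-.5,120+(v+.5)/3-.5)
fl=at('top',*f(543,220),.075);fr=at('top',*f(726,250),.075);print(fl,fr)
for P in ((.575,-.2155,.0),(.575,-.2155,.015),(.575,-.2155,.03)): 
    u=proj('scene',P); print(P,(u-[315,150]+.5)*10-.5)
E
```

```text
slip near end [ 0.4427 -0.1988  0.2083] [-0.01275811  0.00323807  0.00795046]
[ 0.5738 -0.1236  0.075 ] [ 0.5444 -0.2984  0.075 ]
(0.575, -0.2155, 0.0) [429.5 487.5]
(0.575, -0.2155, 0.015) [432.5 453.5]
(0.575, -0.2155, 0.03) [435.5 419.5]
```

View pics/s3.png

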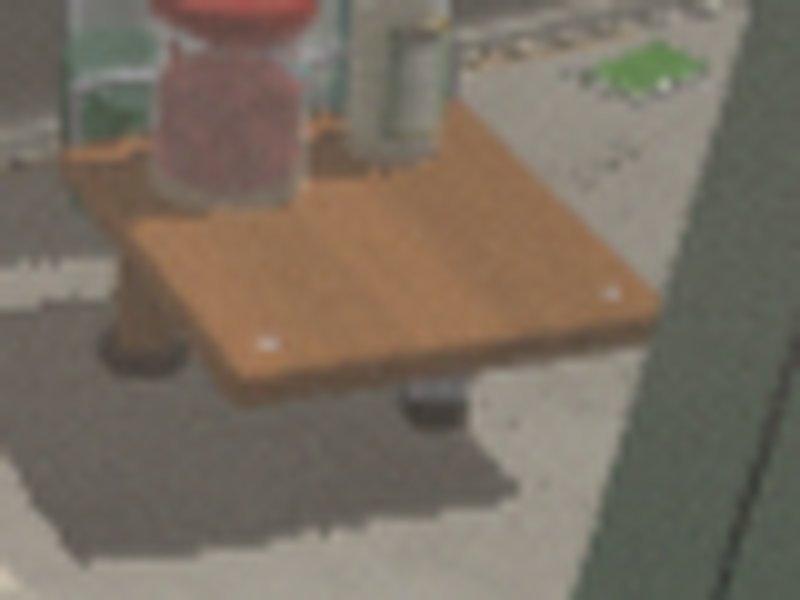

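The foot disc is at about (435,420) in this crop, lower rim at row ~432, so the gap is about 32 mm and three slips will be needed. The predicted foot position matches to ~2 mm. Next I lower the slip in front of the stand.

```bash
python3 -m inch '[[1,-0.0175,0.010,-0.01,0,0,0],[1,0,0,-0.045,0,0,0],[1,0,0,-0.045,0,0,0],[1,0,0,-0.045,0,0,0],[1,0,0,-0.035,0,0,0],[1,0,0,-0.015,0,0,0],[1,0,0,0,0,0,0]]'
```

```text
time_s: 5.35
tool_pos: [0.4355, -0.1849, 0.002]
eef_rot: [-0.002, 0.075, 0.997, 0.001]
contact_force: [-0.9, 0.5, -0.2]
finger_gap: 0.447
grip_force: 67.2
```

```bash
python3 -m inch '[[1,0,0,0,0,0,0],[1,0,0,0,0,0,0]]'
```

```text
time_s: 5.55
tool_pos: [0.4378, -0.1869, 0.0048]
eef_rot: [0.001, 0.076, 0.997, -0.0]
contact_force: [-0.7, 0.0, -0.0]
finger_gap: 0.448
grip_force: 67.2
```

```bash
python3 -m inch '[[1,0.02,-0.0045,-0.001,0,0,-0.4],[1,0.02,-0.0045,0,0,0,0],[1,0.02,-0.0045,0,0,0,0],[1,0.017,-0.004,0,0,0,0],[1,0,0,0,0,0,0],[1,0,0,-0.002,0,0,0],[1,0,0,0,0,0,0],[1,0,0,0,0,0,0]]'
```

```text
time_s: 6.35
tool_pos: [0.5129, -0.2043, 0.0008]
eef_rot: [-0.001, 0.08, 0.997, 0.0]
contact_force: [-0.3, 0.3, -1.3]
finger_gap: 0.442
grip_force: 67.2
```

```bash
python3 -m inch '[[0.3,0,0,0,0,0,0],[0.3,0,0,0,0,0,0],[0.3,0,0,0.004,0,0,0],[0.3,0,0,0,0,0,0],[0.3,-0.02,0.003,0.015,0,0,0],[0.3,-0.03,0.005,0.03,0,0,0],[0.3,-0.03,0.005,0.03,0,0,0],[0.3,0,0,0.04,0,0,0],[0.3,0,0,0,0,0,0],[0.3,0,0,0,0,0,0]]'
python3 - <<'E'
from h import *
o=get_obs();p=cams.camera('wrist')
cv2.imwrite('pics/w4.png',cv2.resize(p[...,::-1],(800,500)))
import json;json.dump({k:np.array(o[k]).tolist() for k in('tool_pos','eef_rot')},open('o4.json','w'))
E
```

```text
time_s: 7.35
tool_pos: [0.4346, -0.1919, 0.1208]
eef_rot: [0.001, 0.08, 0.997, -0.0]
contact_force: [-0.1, 0.2, -0.3]
finger_gap: 0.699
grip_force: 0.0
```

View pics/w4.png

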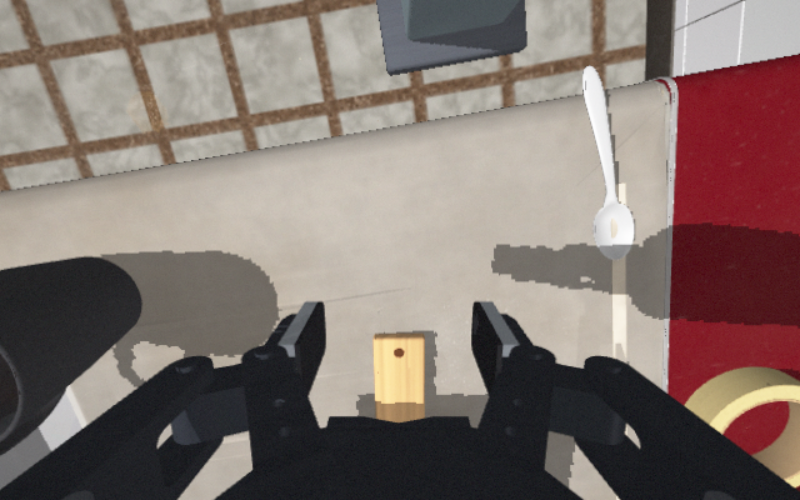

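Slip 1 lies flat under the stand, its near end at (399,334). Next is the middle slip.

```bash
python3 -m inch '[[0.35,0.0011,0.0434,0,0,0,0.92],[0.35,0.0011,0.0434,0,0,0,0.92],[0.35,0.0011,0.0434,0,0,0,0.92],[0.35,0.0011,0.0434,0,0,0,0.92],[0.35,0.0011,0.0434,0,0,0,0.92],[0.35,0.0011,0.0434,0,0,0,0.92],[0.35,0.0011,0.0434,0,0,0,0.92],[0.35,0.0011,0.0434,0,0,0,0.92],[0.35,0.0011,0.0434,0,0,0,0.92],[0.35,0.0011,0.0434,0,0,0,0.92],[0.35,0,0,-0.03,0,0,0],[0.35,0,0,-0.03,0,0,0],[0.35,0,0,0,0,0,0],[0.35,0,0,0,0,0,0]]'
```

```text
time_s: 8.8
tool_pos: [0.4445, 0.2421, 0.0587]
eef_rot: [-0.001, -0.0, 1.0, -0.001]
contact_force: [0.5, -0.2, 0.5]
finger_gap: 0.655
grip_force: 0.0
```

```bash
python3 -m inch '[[0.35,0.001,0,-0.02,0,0,0],[0.35,0,0,-0.012,0,0,0],[0.35,0,0,-0.007,0,0,0],[0.35,0,0,0,0,0,0],[1,0,0,0,0,0,0],[1,0,0,0,0,0,0],[1,0,0,0,0,0,0],[1,0,0,0,0,0,0],[1,0,0,0,0,0,0]]'
```

```text
time_s: 9.7
tool_pos: [0.4467, 0.2427, 0.0217]
eef_rot: [0.001, -0.0, 1.0, 0.0]
contact_force: [-0.6, -0.6, 5.6]
finger_gap: 0.448
grip_force: 60.7
```

```bash
python3 -m inch '[[1,0,0,0.02,0,0,0],[1,0,0,0.04,0,0,0],[1,0,0,0.04,0,0,0],[1,-0.0009,-0.0435,0,0,0,-0.92],[1,-0.0009,-0.0435,0,0,0,-0.92],[1,-0.0009,-0.0435,0,0,0,-0.92],[1,-0.0009,-0.0435,0,0,0,-0.92],[1,-0.0009,-0.0435,0,0,0,-0.92],[1,-0.0009,-0.0435,0,0,0,-0.92],[1,-0.0009,-0.0435,0,0,0,-0.92],[1,-0.0009,-0.0435,0,0,0,-0.92],[1,-0.0009,-0.0435,0,0,0,-0.92],[1,-0.0009,-0.0435,0,0,0,-0.92],[1,0,0,-0.04,0,0,0],[1,0,0,-0.03,0,0,0],[1,0,0,-0.02,0,0,0],[1,0,0,0,0,0,0],[1,0,0,0,0,0,0],[1,0,0,0,0,0,0]]'
```

```text
time_s: 11.6
tool_pos: [0.438, -0.193, 0.032]
eef_rot: [0.001, 0.08, 0.997, -0.0]
contact_force: [0.8, -0.2, 0.1]
finger_gap: 0.447
grip_force: 60.3
```

```bash
python3 -m inch '[[1,0,0,-0.016,0,0,0],[1,0,0,0,0,0,0],[1,0.02,-0.003,0,0,0,0],[1,0.02,-0.003,0,0,0,0],[1,0.02,-0.003,0,0,0,0],[1,0.0155,-0.0025,0,0,0,0],[1,0,0,0,0,0,0],[1,0,0,-0.003,0,0,0],[1,0,0,0,0,0,0],[1,0,0,0,0,0,0]]'
```

```text
time_s: 12.6
tool_pos: [0.5114, -0.2039, 0.0118]
eef_rot: [-0.001, 0.08, 0.997, 0.0]
contact_force: [-0.2, 0.9, 0.1]
finger_gap: 0.447
grip_force: 60.3
```

```bash
python3 -m inch '[[1,0,0,-0.0015,0,0,0],[1,0,0,0,0,0,0],[0.3,0,0,0,0,0,0],[0.3,0,0,0,0,0,0],[0.3,0,0,0.004,0,0,0],[0.3,0,0,0,0,0,0],[0.3,-0.02,0.003,0.015,0,0,0],[0.3,-0.03,0.005,0.03,0,0,0],[0.3,-0.03,0.005,0.03,0,0,0],[0.3,0,0,0.03,0,0,0],[0.3,0,0,0,0,0,0],[0.3,0,0,0,0,0,0]]'
python3 - <<'E'
from h import *
o=get_obs();p=cams.camera('wrist')
cv2.imwrite('pics/w5.png',cv2.resize(p[200:400,160:480,::-1],(800,500)))
import json;json.dump({k:np.array(o[k]).tolist() for k in('tool_pos','eef_rot')},open('o5.json','w'))
E
```

```text
time_s: 13.8
tool_pos: [0.4329, -0.1913, 0.1199]
eef_rot: [0.001, 0.08, 0.997, -0.0]
contact_force: [0.4, -0.2, -0.2]
finger_gap: 0.699
grip_force: 0.0
```

View pics/w5.png

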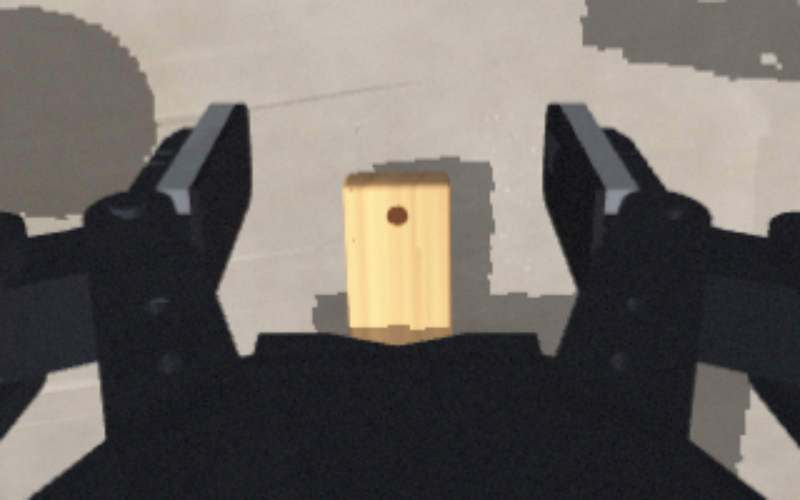

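Slip 2 sits squarely on slip 1, near end at (397,175). Next is the last slip.

```bash
python3 -m inch '[[0.35,0.0009,0.0428,0,0,0,0.77],[0.35,0.0009,0.0428,0,0,0,0.77],[0.35,0.0009,0.0428,0,0,0,0.77],[0.35,0.0009,0.0428,0,0,0,0.77],[0.35,0.0009,0.0428,0,0,0,0.77],[0.35,0.0009,0.0428,0,0,0,0.77],[0.35,0.0009,0.0428,0,0,0,0.77],[0.35,0.0009,0.0428,0,0,0,0.77],[0.35,0.0009,0.0428,0,0,0,0.77],[0.35,0.0009,0.0428,0,0,0,0.77],[0.35,0.0009,0.0428,0,0,0,0.77],[0.35,0.0009,0.0428,0,0,0,0.77],[0.35,0,0,-0.03,0,0,0],[0.35,0,0,-0.03,0,0,0],[0.35,0,0,0,0,0,0],[0.35,0,0,0,0,0,0]]'
```

```text
time_s: 15.45
tool_pos: [0.4428, 0.3222, 0.0581]
eef_rot: [-0.001, -0.001, 1.0, -0.001]
contact_force: [0.4, -0.4, 0.3]
finger_gap: 0.654
grip_force: 0.0
```

```bash
python3 -m inch '[[0.35,0,0.001,-0.02,0,0,0],[0.35,0,0,-0.012,0,0,0],[0.35,0,0,-0.006,0,0,0],[0.35,0,0,0,0,0,0],[1,0,0,0,0,0,0],[1,0,0,0,0,0,0],[1,0,0,0,0,0,0],[1,0,0,0,0,0,0],[1,0,0,0,0,0,0]]'
```

```text
time_s: 16.35
tool_pos: [0.444, 0.3239, 0.0223]
eef_rot: [0.001, -0.001, 1.0, 0.001]
contact_force: [0.0, -0.7, 5.4]
finger_gap: 0.446
grip_force: 60.8
```

```bash
python3 -m inch '[[1,0,0,0.02,0,0,0],[1,0,0,0.04,0,0,0],[1,0,0,0.04,0,0,0],[1,-0.0005,-0.043,0,0,0,-0.77],[1,-0.0005,-0.043,0,0,0,-0.77],[1,-0.0005,-0.043,0,0,0,-0.77],[1,-0.0005,-0.043,0,0,0,-0.77],[1,-0.0005,-0.043,0,0,0,-0.77],[1,-0.0005,-0.043,0,0,0,-0.77],[1,-0.0005,-0.043,0,0,0,-0.77],[1,-0.0005,-0.043,0,0,0,-0.77],[1,-0.0005,-0.043,0,0,0,-0.77],[1,-0.0005,-0.043,0,0,0,-0.77],[1,-0.0005,-0.043,0,0,0,-0.77],[1,-0.0005,-0.043,0,0,0,-0.77],[1,0,0,-0.04,0,0,0],[1,0,0,-0.03,0,0,0],[1,0,0,-0.015,0,0,0],[1,0,0,0,0,0,0],[1,0,0,0,0,0,0]]'
python3 -m inch '[[1,0.02,-0.0035,-0.008,0,0,0],[1,0,0,0,0,0,0],[1,0,0,0,0,0,0]]'
```

```text
time_s: 18.35
tool_pos: [0.4375, -0.1926, 0.0365]
eef_rot: [0.0, 0.08, 0.997, 0.0]
contact_force: [-0.1, -0.4, 0.2]
finger_gap: 0.446
grip_force: 60.4
time_s: 18.65
tool_pos: [0.4577, -0.1961, 0.0291]
eef_rot: [0.001, 0.08, 0.997, -0.0]
contact_force: [-1.1, 0.3, -0.0]
finger_gap: 0.45
grip_force: 60.4
```

```bash
for i in 1 2; do python3 -m inch '[[1,0,0,-0.003,0,0,0],[1,0,0,0,0,0,0],[1,0,0,0,0,0,0]]' | egrep 'tool_pos|contact'; done; python3 -m inch '[[1,0,0,-0.001,0,0,0],[1,0,0,0,0,0,0],[1,0,0,0,0,0,0]]' | egrep 'tool_pos|contact'
```

```text
tool_pos: [0.4569, -0.1959, 0.0254]
contact_force: [0.1, 0.2, -1.1]
tool_pos: [0.4572, -0.196, 0.0221]
contact_force: [0.4, -0.6, 0.1]
tool_pos: [0.4573, -0.196, 0.0212]
contact_force: [0.5, -0.1, -0.3]
```

```bash
for i in 1 2; do python3 -m inch '[[1,0,0,-0.001,0,0,0],[1,0,0,0,0,0,0],[1,0,0,0,0,0,0]]' | egrep 'tool_pos|contact'; done
```

```text
tool_pos: [0.4574, -0.1961, 0.0205]
contact_force: [-0.3, -0.2, 2.5]
tool_pos: [0.4573, -0.1961, 0.0197]
contact_force: [-1.6, 0.8, 6.5]
```

```bash
python3 -m inch '[[1,0,0,0.003,0,0,0],[1,0,0,0,0,0,0],[1,0,0,0,0,0,0],[1,0.012,-0.002,0,0,0,0],[1,0,0,0,0,0,0]]'; python3 -m inch '[[1,0.012,-0.0018,0,0,0,0],[1,0.012,-0.0018,0,0,0,0],[1,0.010,-0.0015,0,0,0,0],[1,0.0085,-0.0013,0,0,0,0],[1,0,0,0,0,0,0],[1,0,0,0,0,0,0]]'
```

```text
time_s: 20.65
tool_pos: [0.4716, -0.1987, 0.0224]
eef_rot: [0.001, 0.08, 0.997, -0.0]
contact_force: [-0.5, -0.3, 0.3]
finger_gap: 0.445
grip_force: 60.4
time_s: 21.25
tool_pos: [0.5116, -0.2043, 0.022]
eef_rot: [-0.0, 0.08, 0.997, 0.0]
contact_force: [-0.2, -0.2, -0.6]
finger_gap: 0.443
grip_force: 60.4
```

```bash
python3 -m inch '[[1,0,0,-0.0015,0,0,0],[1,0,0,0,0,0,0],[0.3,0,0,0,0,0,0],[0.3,0,0,0,0,0,0],[0.3,0,0,0.004,0,0,0],[0.3,0,0,0,0,0,0],[0.3,-0.02,0.003,0.015,0,0,0],[0.3,-0.03,0.005,0.03,0,0,0],[0.3,-0.03,0.005,0.03,0,0,0],[1,0,0,0.04,0,0,0],[1,0,0,0,0,0,0],[1,0,0,0,0,0,0],[1,0,0,0,0,0,0],[1,0,0,0,0,0,0]]'
python3 - <<'E'
from h import *
o=get_obs();p=cams.camera('wrist');s=cams.camera('scene');t=cams.camera('top')
r=lambda a:cv2.resize(a[...,::-1],(400,300),interpolation=cv2.INTER_CUBIC)
z=np.zeros((300,400,3),np.uint8)
cv2.imwrite('pics/m6.png',np.vstack([np.hstack([r(p[200:380,200:440]),r(s[150:210,315:395])]),np.hstack([r(t[120:270,165:365]),r(t[110:260,280:480])])]))
E
```

```text
time_s: 22.65
tool_pos: [0.4313, -0.1911, 0.1384]
eef_rot: [-0.001, 0.08, 0.997, 0.001]
contact_force: [-0.5, -0.6, -0.8]
finger_gap: 0.0
grip_force: 0.0
```

View pics/m6.png

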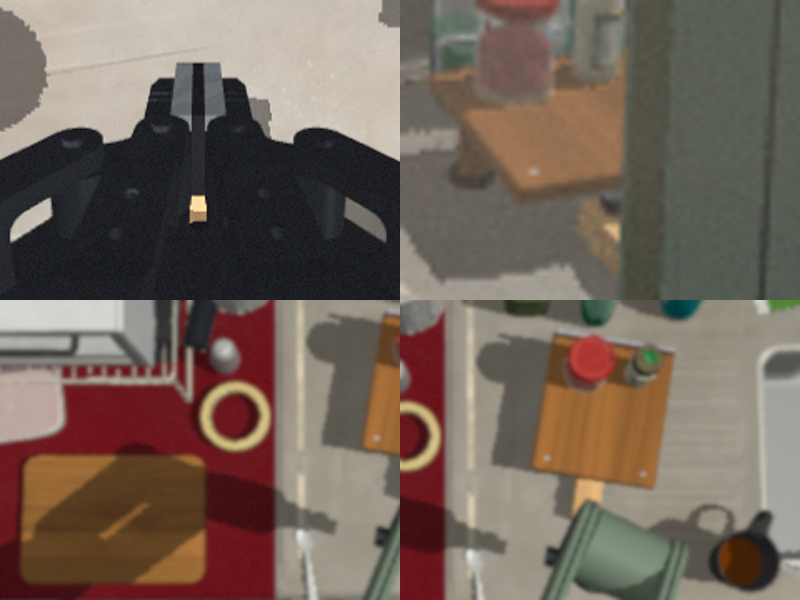

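The slips are stacked under the stand's front, centred on its front edge; the board is empty and the bystanders are unmoved. Now to press.

```bash
python3 -m inch '[[1,0.0363,-0.006,0,0,0,0],[1,0.0363,-0.006,0,0,0,0],[1,0.0363,-0.006,0,0,0,0],[1,0.0361,-0.0056,0,0,0,0],[1,0,0,-0.03,0,0,0],[1,0,0,-0.023,0,0,0],[1,0,0,0,0,0,0],[1,0,0,0,0,0,0]]';  for i in 1 2; do python3 -m inch '[[1,0,0,-0.004,0,0,0],[1,0,0,0,0,0,0],[1,0,0,0,0,0,0]]' | egrep 'tool_pos|contact'; done
```

```text
time_s: 23.6
tool_pos: [0.5767, -0.215, 0.0864]
eef_rot: [-0.001, 0.08, 0.997, 0.0]
contact_force: [-0.1, -0.1, -0.2]
finger_gap: -0.001
grip_force: 0.0
tool_pos: [0.5771, -0.2152, 0.0837]
contact_force: [0.6, -0.5, 0.2]
tool_pos: [0.5767, -0.215, 0.0787]
contact_force: [0.5, 0.9, 0.7]
```

```bash
for i in 1 2 3 4; do python3 -m inch '[[1,0,0,-0.002,0,0,0],[1,0,0,0,0,0,0],[1,0,0,0,0,0,0]]' | egrep 'tool_pos|contact'; done
```

```text
tool_pos: [0.5768, -0.215, 0.0767]
contact_force: [0.1, -0.4, -0.0]
tool_pos: [0.5769, -0.2151, 0.0748]
contact_force: [0.9, -0.4, 0.5]
tool_pos: [0.5767, -0.215, 0.0731]
contact_force: [-1.8, 0.1, 3.5]
tool_pos: [0.5761, -0.215, 0.0719]
contact_force: [-4.0, 1.1, 10.1]
```

```bash
python3 -m inch '[[1,0,0,-0.001,0,0,0],[1,0,0,0,0,0,0],[1,0,0,0,0,0,0],[1,0,0,0,0,0,0],[1,0,0,0,0,0,0]]' | egrep 'time|tool_pos|contact';python3 -m inch '[[1,0,0,0,0,0,0],[1,0,0,0,0,0,0],[1,0,0,0,0,0,0],[1,0,0,0,0,0,0],[1,0,0,0,0,0,0]]' | egrep 'time|tool_pos|contact'
```

```text
time_s: 25.9
tool_pos: [0.5759, -0.2149, 0.0713]
contact_force: [-6.4, 1.8, 13.1]
time_s: 26.4
tool_pos: [0.5759, -0.2149, 0.0713]
contact_force: [-5.4, 0.9, 12.7]
```

```bash
python3 -c "
from cell import robot
print(robot.job_done())"
```

```text
the job is handed in; nothing more can be done
None
```

All three slips are stacked flat under the front foot, and I handed the job in at about 26 s with the arm still pressing the stand onto them at about 13 N; the front sank only 3–4 mm, and the mug, shaker, tape and teaspoon were left alone.

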